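# Find the two full bail boxes by weight and put them in the tray

## Task

Of the three look-alike grey boxes lying on the sloping slatted shelf, two are full of heavy bails and one is empty; only their weight tells. Feel which are full, put both full boxes in the white tray, each lying flat on the tray's floor with its lid up and set down gently, and leave the empty box where it was on the shelf, lying against the lip (lifting it and putting it back is fine). Do not knock the other things about.

Things in the scene. Friction and masses are not known exactly. Their poses are not given: they have to be found in the camera images.
- box_1: one of three look-alike shut grey plastic boxes with a press-button catch on the lid, 122 mm long (its x), 50 mm wide (y), 46 mm high (z, out of the lid); origin: centre of its underside. Starts on the slope in bay_1, x up the slope, lower end against the lip. Empty about 0.15 kg, full about 0.42 kg (each within 0.06 kg); which two are full changes every time. Gap to the next box 55 mm
- box_2: one of three look-alike shut grey plastic boxes with a press-button catch on the lid, 122 mm long (its x), 50 mm wide (y), 46 mm high (z, out of the lid); origin: centre of its underside. Starts on the slope in bay_2, x up the slope, lower end against the lip. Empty about 0.15 kg, full about 0.42 kg (each within 0.06 kg); which two are full changes every time. Gap to the next box 55 mm
- box_3: one of three look-alike shut grey plastic boxes with a press-button catch on the lid, 122 mm long (its x), 50 mm wide (y), 46 mm high (z, out of the lid); origin: centre of its underside. Starts on the slope in bay_3, x up the slope, lower end against the lip. Empty about 0.15 kg, full about 0.42 kg (each within 0.06 kg); which two are full changes every time. Gap to the next box 55 mm
- bay_1 (a point): place of box_1 on the shelf: the point on the slats where the origin of box_1 lies at the start (the -y end of the row; 105 mm between neighbours)
- bay_2 (a point): place of box_2 on the shelf: the point on the slats where the origin of box_2 lies at the start (the middle of the row; 105 mm between neighbours)
- bay_3 (a point): place of box_3 on the shelf: the point on the slats where the origin of box_3 lies at the start (the +y end of the row; 105 mm between neighbours)
- shelf: fixed slatted aluminium shelf, 360 mm wide (its y), 160 mm deep, its slatted face sloping 0.5 rad (28.6 degrees) up from its low front edge (35 mm above the counter, towards the robot, its -x side) to its rear edge (112 mm); a lip 14 mm high along the low edge, nothing above it. Origin: on the counter under its middle
- tray: fixed open white plastic tray lying flat on the counter, outside 170 mm (its x) by 280 mm (its y) by 22 mm high, walls and floor 4 mm thick; origin at the centre of its underside
- red_ball_center (a point): centre of a red leather ball, 72 mm across, resting in a small rubber ring on the counter; bystander
- white_ball_center (a point): centre of a white ball, 72 mm across, resting in a small rubber ring on the counter; bystander
- bail_a: loose maple bail lying on the counter, 110 mm long, 19 mm thick; origin under its middle, x along it; bystander
- bail_b: second loose maple bail, the same; bystander
- soap_bottle: white bottle standing on the counter, 64 mm across, 180 mm tall; origin under its middle; bystander
- mug: white mug, 80 mm across, 90 mm tall, handle on its +y side; origin under its middle; bystander
- scrub_brush: hand brush lying on the counter, along its x axis; bystander
There are look-alikes about, which are no part of the job. Leave any turquoise look-alike of the box_2 alone.

How it is judged:
By the outcome, as a careful person would: the job done as asked, in the order asked, and still so for the second after the job is handed in, with the robot touching nothing.
It also fails if it takes over 72 s, if anything falls off the work surface, if the arm or the gripper's body presses on something with over 40 N, if the wrist force passes 120 N, or if a joint passes its speed limit or range.

## Robot

A 6-joint arm with a two-finger parallel gripper is mounted at the origin on the work surface. World frame = base frame: x ahead of the robot, y to its left, z up, the work surface at z = 0. Lengths are in m, angles in rad, forces in N, time in s.
With the tool pointing down it reaches from about 0.35 to 0.975 m from the base axis. Payload 4.9 kg.
Tool frame: the origin (TCP) lies at the very end of the fingers, on their centre line; the grasp point (between the pads) lies 19 mm behind it; z points along the fingers, y is the line along which they close (so a half turn about z gives the same grasp; the last joint's range is limited). The gripper opens to 85 mm and grips with 20 to 120 N. Pads are 22 mm wide; open, the fingers measure 114 mm over their backs; the gripper's body (76 mm by 85 mm) begins 54 mm behind the grasp point. The pads swing forward as they close: fully open they stand 13 mm farther back than shut.
Start: joints at [1.081, 0.053, 1.613, -0, 1.476, -0.119], TCP at [0.226, 0.583, 0.231] pointing down, gripper open.
Joint ranges: [-3.01, 3.01], [-1.01, 2.22], [0.06, 2.58], [-1.02, 4.17], [0.09, 2.62], [-3.14, 3.14]. Speed limits (rad/s): [2.57, 2.57, 3.14, 3.14, 3.14, 3.14].

## Interface

Orientations are given as a rotation vector (axis times angle).
In Python, from station import ctrl gives the robot as it stands.
- The arm moves only by the tool jog_arm, never from a script. Its argument "plan" is a list of rows, each a list of 7 numbers: the shift along the tool's x, y, z in units of 0.02 m (1.0 is 0.02 m), then the turn, a rotation vector about the tool's x, y, z in units of 45 degrees (1.0 is 45 degrees), then the opening, from -1 (shut) to 1 (fully open). A call has 1 to 8 rows; each row shifts and turns the commanded pose from where the row before left it, along the tool's axes as they then stand; what a row does not reach is not made up. A row lasts 1/10 s, in which the tool goes at most 50 mm and 8.59 degrees, less where a joint would pass 70% of its speed; a pose out of reach is approached as far as the arm can. A call with a number of a shift or a turn outside -1 to 1 is refused whole. A call with a gripper value outside its range is refused whole. The fingers move at their own pace and stop on an object; "grip_force" is the grip in N (left out, the last holds). Time passes only in rows, so rows that do not move let the fingers close. It gives the time, the measured TCP pose, the force, the opening and the grip force at its end, in the units of the state.
- ctrl.get_obs(): the state, without advancing time (a new reading comes with each control period).
- ctrl.get_image(name): name is "scene" or "top"; returns (picture, depth): 384x512x3 uint8, red, green, blue; 384x512 float32, m along the optical axis (not along the pixel's ray), 0 where there is no reading.
- ctrl.camera_info(name): a dict with "camera_matrix" (3x3 intrinsics, pixels), "rvec" (rotation vector, rad) and "tvec" (3), from world to camera coordinates, as OpenCV has them. Camera axes: x right, y down, z forward; pixel columns grow to the right and rows downward; lengths in m; the calibration is good to about 2 mm. A picture is of the moment at which its call begins. camera_info takes no time and is no camera call.
- ctrl.finish_job(): hands the job in; it is judged then, once.
The state is a dict: "t": time; "q": joint angles; "dq": joint speeds; "effort": joint torques, N m; "tool_pos": TCP position; "tool_rot": TCP orientation; "contact_force": force on the tool from outside, world axes, zero at the start; "wrist_torque": the same for the moment, N m; "opening": finger opening in m; "grip_force": force on a finger pad.
Only numpy, scipy, OpenCV 4.12 (cv2) and the standard library are available. Lean on these libraries where they do the work, as an engineer would, in place of code of your own. Each camera call takes 0.05 s, during which the arm holds its last target. There are 200 camera calls.

## Working session

There is one attempt and no reset: what is moved stays moved. The work goes in short steps, Python scripts to look and compute and a tool call to move; the robot and the scene stay as the last step left them, time stands still between calls to the robot, and variables do not carry over. Pictures are saved under pics/ and viewed, at most 10 in all, crops included, and the job is handed in when it is done.

Besides the shell and the picture viewer there is one more tool, called by a JSON object that holds its "api" and its "payload", one argument or row to a line. jog_arm: Moves the arm, as the interface text tells. Shifts and turns lie within -1 to 1; 1 stands for 0.02 m of shift or 45 degrees of turn. Its arguments: {"type":"object","properties":{"plan":{"type":"array"},"grip_force":{"type":"number"}},"required":["plan"]}

```bash
mkdir -p pics; ls
cat > h.py <<'E'
import numpy as np, cv2
from station import ctrl
def cam(n):
    i=ctrl.camera_info(n); return np.array(i["camera_matrix"]),cv2.Rodrigues(np.array(i["rvec"],float))[0],np.array(i["tvec"],float).ravel()
def cloud(n,depth):
    K,R,t=cam(n); v,u=np.mgrid[:384,:512]
    p=np.stack([(u-K[0,2])/K[0,0]*depth,(v-K[1,2])/K[1,1]*depth,depth],-1)
    return (p-t)@R
E
python3 - <<'E'
from h import *
o=ctrl.get_obs(); print(o)
for n in("scene","top"):
    im,d=ctrl.get_image(n); np.savez(f"pics/{n}.npz",im=im,d=d)
    cv2.imwrite(f"pics/{n}0.png",im[:,:,::-1]); K,R,t=cam(n); print(n,-R.T@t,R[2],(d>0).mean())
E
```

```text
pics
{'t': 0.0, 'q': array([ 1.08104610e+00,  5.33517528e-02,  1.61428032e+00,  2.85378987e-05,
        1.47597098e+00, -1.19044580e-01]), 'dq': array([ 2.65960136e-04,  3.59899684e-04,  1.43526082e-04,  2.03267992e-03,
       -2.22246263e-03, -8.44712294e-05]), 'effort': array([ 9.97898096e-04, -3.93667567e+01, -3.70180321e+01, -1.05773267e-04,
        6.84726663e-03, -1.61083699e-05]), 'tool_pos': array([0.22615079, 0.58199746, 0.23007434]), 'tool_rot': array([-5.78862458e-01, -3.08716015e+00,  2.99878234e-03]), 'contact_force': array([-1.06496195,  0.69055816, -0.91371946]), 'wrist_torque': array([ 0.01427929, -0.00662911, -0.00491094]), 'grip_force': 0.0, 'opening': 0.08533925788303975}
scene [ 0.91823012 -0.66640511  1.06128647] [-0.31991348  0.51390233 -0.79596467] 0.9961344401041666
top [ 0.24047697 -0.04816412  1.39847354] [ 0.19621957  0.01504584 -0.98044454] 0.995819091796875
```

View pics/scene0.png

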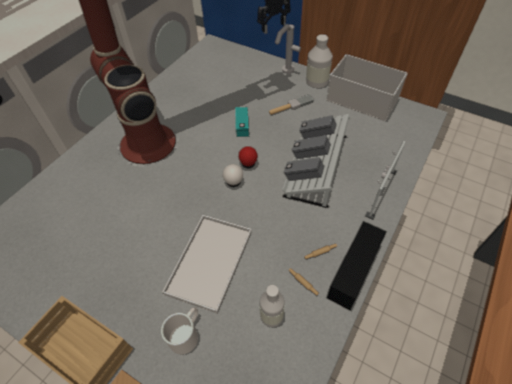

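View pics/top0.png

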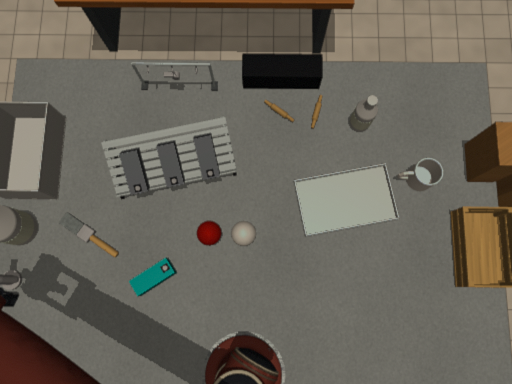

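The top view shows the three boxes at about (134,172), (171,165) and (207,159). The tray is at (346,200), the red ball at (209,233) and the white ball at (243,234). The turquoise look-alike is at (153,277).

Run:
```python
from h import *
z=np.load("pics/top.npz"); im,d=z["im"],z["d"]; P=cloud("top",d)
for c in[(134,172),(171,165),(207,159),(346,200),(209,233),(243,234),(190,165),(280,250)]:
    print(c,im[c[1],c[0]],P[c[1],c[0]].round(4))
# box lids: dark-grey, above shelf
g=im.astype(int).max(2); m=((g<105)&(P[...,2]>.06)).astype(np.uint8); m[:110]=0;m[205:]=0;m[:,:100]=0;m[:,245:]=0
n,l,s,c=cv2.connectedComponentsWithStats(m)
for i in range(1,n):
    if s[i,4]<200: continue
    k=l==i; p=P[k]
    # lid plane: robust fit
    q=p.copy()
    for _ in range(6):
        A=np.c_[q[:,:2],np.ones(len(q))]; f=np.linalg.lstsq(A,q[:,2],rcond=None)[0]
        r=p[:,2]-np.c_[p[:,:2],np.ones(len(p))]@f; q=p[abs(r)<.003]
    nn=np.array([-f[0],-f[1],1]);nn/=np.linalg.norm(nn)
    mm=((l==i)&(abs(P[...,2]-(P[...,0]*f[0]+P[...,1]*f[1]+f[2]))<.004)).astype(np.uint8)
    # rectangle in plane coords
    q=P[mm>0]; e1=np.array([nn[2]*-nn[0],nn[2]*-nn[1],1-nn[2]**2]);e1/=np.linalg.norm(e1);e2=np.cross(nn,e1)
    o=q.mean(0); uv=np.c_[(q-o)@e1,(q-o)@e2].astype(np.float32); R=cv2.minAreaRect(uv)
    ctr=o+R[0][0]*e1+R[0][1]*e2
    print("box",c[i].round(),s[i,4],len(q),"n",nn.round(3),"tilt",np.arccos(nn[2]).round(3),"up",e1.round(3),"rect",np.round(R[1],3),round(R[2],1),"ctr",ctr.round(4),"foot",(ctr-.046*nn).round(4))
# tray
hsv=cv2.cvtColor(im,cv2.COLOR_RGB2HSV)
m=((hsv[...,1]<60)&(hsv[...,2]>150)).astype(np.uint8); m[:,:285]=0;m[:,402:]=0;m[:155]=0;m[245:]=0
cs=max(cv2.findContours(m,0,2)[0],key=cv2.contourArea)
msk=np.zeros_like(m);cv2.drawContours(msk,[cs],-1,1,-1); q=P[msk>0]
R=cv2.minAreaRect(q[:,:2].astype(np.float32)); print("tray",np.round(R[0],4),np.round(R[1],4),R[2],np.percentile(q[:,2],[2,50,98]).round(4))
```

```text
(134, 172) [80 80 79] [0.5523 0.3176 0.1041]
(171, 165) [80 80 78] [0.5735 0.2138 0.1053]
(207, 159) [79 80 78] [0.5921 0.1126 0.1054]
(346, 200) [160 163 149] [ 0.4974 -0.2944  0.0054]
(209, 233) [130  10   3] [0.386  0.1034 0.0743]
(243, 234) [159 169 153] [0.384  0.0078 0.0774]
(190, 165) [144 144 134] [0.5861 0.1675 0.0589]
(280, 250) [100 100  91] [ 0.3472 -0.0988 -0.0054]
box [206. 155.] 811 66 n [0.153 0.684 0.713] tilt 0.777 up [-0.156 -0.696  0.701] rect [0.089 0.062] 56.6 ctr [0.6228 0.1223 0.0982] foot [0.6158 0.0908 0.0654]
box [170. 163.] 852 71 n [-0.011  0.864  0.503] tilt 1.044 up [ 0.006 -0.503  0.864] rect [0.124 0.045] 80.1 ctr [0.5815 0.2158 0.1082] foot [0.582  0.176  0.0851]
box [134. 170.] 901 76 n [-0.09   0.848  0.523] tilt 1.02 up [ 0.055 -0.52   0.852] rect [0.129 0.032] 69.8 ctr [0.5522 0.3187 0.1041] foot [0.5564 0.2797 0.0801]
tray [ 0.4537 -0.2098] [0.2273 0.4845] 27.706687927246094 [-0.0022  0.004   0.0205]
```

Run:
```python
from h import *
z=np.load("pics/top.npz"); im,d=z["im"],z["d"]; P=cloud("top",d)
a=cv2.resize(im[115:205,95:245],None,fx=5,fy=5,interpolation=cv2.INTER_NEAREST); cv2.imwrite("pics/crop.png",a[:,:,::-1])
print("counter z",np.median(P[250:300,270:330,2]),np.median(P[100:140,420:470,2]),np.median(P[200:240,40:70,2]))
m=((abs(im.astype(int).mean(2)-79)<8)).astype(np.uint8); m[:125]=0;m[200:]=0;m[:,:110]=0;m[:,230:]=0
m=cv2.morphologyEx(m,cv2.MORPH_OPEN,np.ones((5,5),np.uint8)); n,l,s,c=cv2.connectedComponentsWithStats(m)
K,R,t=cam("top"); C=-R.T@t
ks=[i for i in range(1,n) if s[i,4]>200]
cs=[np.median(P[l==i],0) for i in ks]; print(np.round(cs,4))
yv=(cs[0]-cs[-1]) ; yv[2]=0; yv/=np.linalg.norm(yv); yv=yv*np.sign(yv[1]); xh=np.array([yv[1],-yv[0],0])
th=.5; nn=-np.sin(th)*xh+np.array([0,0,np.cos(th)]); up=np.cos(th)*xh+np.array([0,0,np.sin(th)])
print("yaw",np.arctan2(xh[1],xh[0]),"n",nn,"up",up)
for i in ks:
    k=cv2.erode((l==i).astype(np.uint8),np.ones((3,3)))>0; h=P[k]@nn; h0=np.median(h)
    v,u=np.nonzero(l==i); r=np.c_[(u-K[0,2])/K[0,0],(v-K[1,2])/K[1,1],np.ones(len(u))]@R
    X=C+r*((h0-C@nn)/(r@nn))[:,None]; uv=np.c_[X@up,X@yv].astype(np.float32); rc=cv2.minAreaRect(uv)
    ctr=rc[0][0]*up+rc[0][1]*yv+h0*nn
    print(c[i].round(),s[i,4],"h",h0.round(4),h.std().round(4),"rect",np.round(rc[1],3),round(rc[2],1),"lidctr",ctr.round(4),"foot",(ctr-.046*nn).round(4))
# tray
m=((im.min(2)>125)).astype(np.uint8); m[:,:290]=0;m[:,400:]=0;m[:160]=0;m[240:]=0
m=cv2.morphologyEx(m,cv2.MORPH_OPEN,np.ones((5,5),np.uint8)); cc=max(cv2.findContours(m,0,2)[0],key=cv2.contourArea)
rc=cv2.minAreaRect(cc); b=cv2.boxPoints(rc); r=np.c_[(b[:,0]-K[0,2])/K[0,0],(b[:,1]-K[1,2])/K[1,1],np.ones(4)]@R
for zz in(.004,.022):
    X=C+r*((zz-C[2])/r[:,2])[:,None]; print("tray",zz,X[:,:2].round(4).tolist(),X[:,:2].mean(0),[np.linalg.norm(X[j]-X[j-1]).round(4) for j in range(4)])
```

```text
counter z 0.0002787973807462273 -0.0006047255817000347 0.0015945086355952118
[[0.6078 0.117  0.1116]
 [0.585  0.2186 0.1124]
 [0.5625 0.3212 0.1118]]
yaw 0.2180824880452014 n [-0.46806992 -0.10372752  0.87758256] up [0.85679624 0.18987194 0.47942554]
[205. 153.] 554 h -0.1989 0.1083 rect [0.098 0.048] 0.2 lidctr [0.6064 0.1168 0.1106] foot [0.628  0.1215 0.0702]
[169. 160.] 548 h -0.1988 0.0887 rect [0.093 0.049] 0.3 lidctr [0.584  0.2196 0.111 ] foot [0.6056 0.2244 0.0706]
[132. 168.] 547 h -0.1984 0.0027 rect [0.093 0.049] 0.2 lidctr [0.5623 0.3226 0.1119] foot [0.5838 0.3274 0.0716]
tray 0.004 [[0.5509, -0.1418], [0.6059, -0.4153], [0.4438, -0.4381], [0.3907, -0.1705]] [ 0.49783456 -0.29142742] [np.float64(0.1627), np.float64(0.279), np.float64(0.1637), np.float64(0.2727)]
tray 0.022 [[0.5469, -0.1406], [0.6012, -0.4106], [0.4412, -0.433], [0.3888, -0.1689]] [ 0.49451257 -0.28828735] [np.float64(0.1606), np.float64(0.2754), np.float64(0.1616), np.float64(0.2692)]
```

View pics/crop.png

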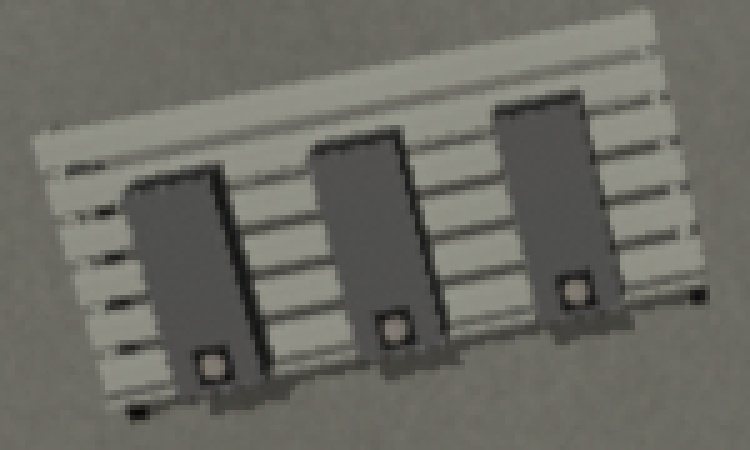

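```bash
cat >> h.py <<'E'
from scipy.spatial.transform import Rotation as Ro
yaw=.218; yv=np.array([-np.sin(yaw),np.cos(yaw),0]); xh=np.array([yv[1],-yv[0],0])
n=-np.sin(.5)*xh+np.array([0,0,np.cos(.5)]); up=np.cos(.5)*xh+np.array([0,0,np.sin(.5)])
RS=np.c_[-up,yv,-n]                        # grasp attitude on the slope
ty=.19; RT=np.c_[[-np.cos(ty),-np.sin(ty),0],[-np.sin(ty),np.cos(ty),0],[0,0,-1]]   # level over the tray
LID={1:np.array([.596,.1145,.105]),2:np.array([.5716,.2168,.104]),3:np.array([.5499,.3198,.105])}
def to(p,Rt=None):
    "units to go: shift in the present tool axes, then the turn"
    o=ctrl.get_obs(); R=Ro.from_rotvec(o["tool_rot"]).as_matrix()
    print("t",round(o["t"],2),"pos",o["tool_pos"].round(4),"F",o["contact_force"].round(2),"open",round(o["opening"],4))
    s=R.T@(np.array(p)-o["tool_pos"])/.02; print("shift units",s.round(2))
    if Rt is not None:
        print("turn units",(Ro.from_matrix(R.T@Rt).as_rotvec()/np.radians(45)).round(3), "shift in target axes",(Rt.T@(np.array(p)-o["tool_pos"])/.02).round(2))
E
python3 -c "
from h import *
to([.45,.2,.25],RS); to(LID[1]+.06*n); print(LID[1]+.06*n)"
```

```text
t 0.1 pos [0.2262 0.582  0.2302] F [ 0.02 -0.65 -0.28] open 0.0853
shift units [-17.35 -13.75  -0.97]
turn units [-0.19  -0.619 -0.733] shift in target axes [ -6.44 -21.07   2.39]
t 0.1 pos [0.2262 0.582  0.2302] F [ 0.02 -0.65 -0.28] open 0.0853
shift units [-24.51 -15.88   3.65]
[0.56791529 0.10827867 0.15765495]
```

{"api": "jog_arm", "payload": {
  "plan": [
    [-0.96,-0.76,-0.05,0,0,0,1],
    [-0.96,-0.76,-0.05,0,0,0,1],
    [-0.96,-0.76,-0.05,0,0,0,1],
    [-0.96,-0.76,-0.05,0,0,0,1],
    [-0.96,-0.76,-0.05,0,0,0,1],
    [-0.96,-0.76,-0.05,0,0,0,1],
    [-0.96,-0.76,-0.05,0,0,0,1],
    [-0.96,-0.76,-0.05,0,0,0,1]
  ]
}}

```text
t: 0.9
tool_pos: [0.3257, 0.4124, 0.2388]
tool_rot: [-0.579, -3.087, 0.001]
contact_force: [0.6, 0.7, 1.3]
opening: 0.0854
grip_force: 0.0
```

{"api": "jog_arm", "payload": {
  "plan": [
    [-0.96,-0.76,-0.05,0,0,0,1],
    [-0.96,-0.76,-0.05,0,0,0,1],
    [-0.96,-0.76,-0.05,0,0,0,1],
    [-0.96,-0.76,-0.05,0,0,0,1],
    [-0.96,-0.76,-0.05,0,0,0,1],
    [-0.96,-0.76,-0.05,0,0,0,1],
    [-0.96,-0.76,-0.05,0,0,0,1],
    [-0.96,-0.76,-0.05,0,0,0,1]
  ]
}}

```text
t: 1.7
tool_pos: [0.4248, 0.2435, 0.2468]
tool_rot: [-0.579, -3.087, 0.001]
contact_force: [0.2, -0.5, 0.6]
opening: 0.0857
grip_force: 0.0
```

{"api": "jog_arm", "payload": {
  "plan": [
    [-1,-0.8,0,0,0,0,1],
    [-1,-0.8,0,0,0,0,1],
    [0,0,0,-0.032,-0.103,-0.122,1],
    [0,0,0,-0.032,-0.103,-0.122,1],
    [0,0,0,-0.032,-0.103,-0.122,1],
    [0,0,0,-0.032,-0.103,-0.122,1],
    [0,0,0,-0.032,-0.103,-0.122,1],
    [0,0,0,-0.032,-0.103,-0.122,1]
  ]
}}

```text
t: 2.5
tool_pos: [0.45, 0.2004, 0.247]
tool_rot: [-0.292, 2.624, 0.078]
contact_force: [0.3, 1.0, 0.3]
opening: 0.0852
grip_force: 0.0
```

```bash
python3 -c "
from h import *
to(LID[1]+.06*n,RS);print(ctrl.get_obs()['q'])"
```

```text
t 2.5 pos [0.45   0.2004 0.247 ] F [0.33 1.03 0.31] open 0.0852
shift units [-2.   -5.8   6.19]
turn units [0.005 0.005 0.003] shift in target axes [-2.04 -5.77  6.2 ]
[ 0.2837539  -0.64973181  2.20429643 -0.03157575  1.08412908 -1.50073813]
```

{"api": "jog_arm", "payload": {
  "plan": [
    [-0.3,-1,0.5,0,0,0,1],
    [-0.3,-1,0.8,0,0,0,1],
    [-0.3,-1,0.9,0,0,0,1],
    [-0.4,-1,1,0,0,0,1],
    [-0.4,-1,1,0,0,0,1],
    [-0.34,-0.77,1,0,0,0,1],
    [0,0,1,0,0,0,1],
    [0,0,0,0,0,0,1]
  ]
}}

```text
t: 3.3
tool_pos: [0.5668, 0.1079, 0.1536]
tool_rot: [-0.285, 2.634, 0.079]
contact_force: [-0.5, 0.3, 0.3]
opening: 0.0854
grip_force: 0.0
```

Run:
```python
from h import *
im,d=ctrl.get_image("scene"); cv2.imwrite("pics/s1.png",cv2.resize(im[80:240,220:400],None,fx=3.5,fy=3.5)[:,:,::-1])
to(LID[1]-.036*n,RS)
```

```text
t 3.35 pos [0.5671 0.1082 0.1554] F [-0.14 -0.2  -0.69] open 0.0853
shift units [-0.11 -0.02  4.72]
turn units [ 0.005 -0.004 -0.004] shift in target axes [-0.09 -0.01  4.72]
```

View pics/s1.png

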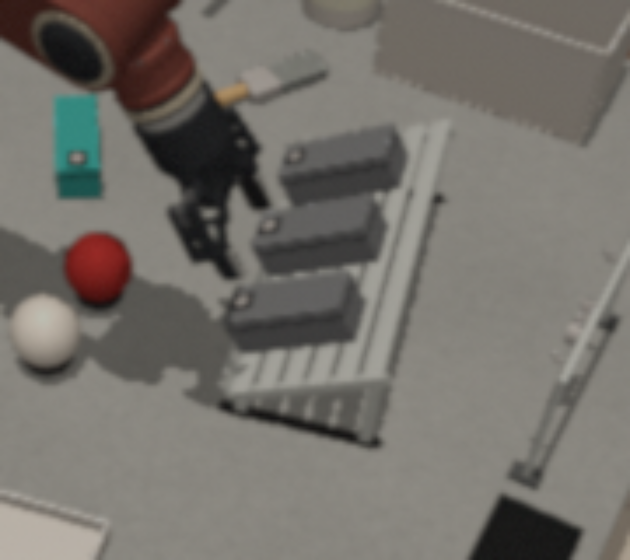

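The gripper tips are at about (287,157) and (295,137) in the scene image, above and in front of box_1, whose lid is near (304,164). I'll check this by projection.

Run:
```python
from h import *
i=ctrl.camera_info("scene")
o=ctrl.get_obs()
p=[o["tool_pos"],o["tool_pos"]+.045*yv,o["tool_pos"]-.045*yv]+[LID[k] for k in(1,2,3)]
q=cv2.projectPoints(np.array(p),np.array(i["rvec"],float),np.array(i["tvec"],float),np.array(i["camera_matrix"]),None)[0][:,0]
print(q.round(1).tolist()); print(((q-[220,80])*3.5).round().tolist())
```

```text
[[292.3, 151.6], [295.9, 142.0], [288.6, 161.6], [300.1, 164.0], [307.2, 142.3], [314.5, 122.2]]
[[253.0, 251.0], [266.0, 217.0], [240.0, 286.0], [280.0, 294.0], [305.0, 218.0], [331.0, 148.0]]
```

Run:
```python
from h import *
T={1:(210.2,172.8),2:(174,180.6),3:(137.6,188.2)}   # buttons, top
S0={1:(288.6,165.7),2:(296.3,144.3),3:(303.7,124.3)}
def proj(nm):
    K,R,t=cam(nm); return K@np.c_[R,t]
zt,zs=np.load("pics/top.npz"),np.load("pics/scene.npz")
def bright(im,c,r=4):
    u0,v0=map(round,c); w=im[v0-r:v0+r+1,u0-r:u0+r+1].astype(float).mean(2)
    w=np.clip(w-95,0,None); v,u=np.mgrid[-r:r+1,-r:r+1]; return np.array([u0+(w*u).sum()/w.sum(),v0+(w*v).sum()/w.sum()])
for k in T:
    a,b=bright(zt["im"],T[k],3),bright(zs["im"],S0[k],2)
    X=cv2.triangulatePoints(proj("top"),proj("scene"),a.reshape(2,1),b.reshape(2,1)).ravel();X=X[:3]/X[3]
    d=X-LID[k]; print(k,a.round(1),b.round(1),X.round(4),"rel lid (up,y,n)",(d@up).round(4),(d@yv).round(4),(d@n).round(4))
P=cloud("scene",zs["d"])
for k in LID: # lid-plane points in scene cloud near box: extents along up
    D=P-LID[k]; s,y,h=D@up,D@yv,D@n; m=(abs(y)<.02)&(abs(s)<.1)&(abs(h)<.012); mm=(abs(y)<.035)&(abs(s)<.04)&(abs(h)<.012)
    print(k,"up",np.percentile(s[m],[0,2,98,100]).round(4),"y",np.percentile(y[mm],[0,2,98,100]).round(4),"h",np.median(h[m]).round(4))
P=cloud("top",zt["d"])
for k in LID:
    D=P-LID[k]; s,y,h=D@up,D@yv,D@n; m=(abs(y)<.02)&(abs(s)<.1)&(abs(h)<.012); mm=(abs(y)<.035)&(abs(s)<.04)&(abs(h)<.012)
    print(k,"up",np.percentile(s[m],[0,2,98,100]).round(4),"y",np.percentile(y[mm],[0,2,98,100]).round(4),"h",np.median(h[m]).round(4))
```

```text
1 [209.6 172.8] [288.6 165.4] [0.5576 0.1067 0.0835] rel lid (up,y,n) -0.0447 0.0007 -0.0001
2 [173.4 180.5] [296.  143.4] [0.5331 0.2087 0.086 ] rel lid (up,y,n) -0.0431 0.0004 0.0031
3 [137.1 187.8] [303.5 123.7] [0.5108 0.311  0.0868] rel lid (up,y,n) -0.0439 -0.0002 0.0033
1 up [-0.0589 -0.056   0.0637  0.0647] y [-0.0292 -0.0279  0.0219  0.024 ] h 0.0007
2 up [-0.0574 -0.0535  0.065   0.0659] y [-0.0302 -0.0286  0.0216  0.0231] h 0.001
3 up [-0.0611 -0.0545  0.0634  0.0659] y [-0.0315 -0.0295  0.0231  0.0253] h 0.0013
1 up [-0.06   -0.0568  0.0612  0.0629] y [-0.0256 -0.0246  0.0238  0.0245] h -0.0002
2 up [-0.0595 -0.0562  0.0624  0.0639] y [-0.026  -0.0253  0.0232  0.0247] h -0.0
3 up [-0.0601 -0.0572  0.0607  0.0628] y [-0.0267 -0.0259  0.0231  0.0243] h 0.0001
```

{"api": "jog_arm", "payload": {
  "plan": [
    [-0.1,0,1,0,0,0,1],
    [0,0,1,0,0,0,1],
    [0,0,1,0,0,0,1],
    [0,0,1,0,0,0,1],
    [0,0,0.7,0,0,0,1],
    [0,0,0,0,0,0,1]
  ]
}}

```text
t: 3.95
tool_pos: [0.6131, 0.1193, 0.0752]
tool_rot: [-0.287, 2.63, 0.079]
contact_force: [-0.5, 0.8, -0.9]
opening: 0.0857
grip_force: 0.0
```

{"api": "jog_arm", "payload": {
  "plan": [
    [0,0,0,0,0,0,-1],
    [0,0,0,0,0,0,-1],
    [0,0,0,0,0,0,-1],
    [0,0,0,0,0,0,-1],
    [0,0,0,0,0,0,-1],
    [0,0,0,0,0,0,-1],
    [0,0,0,0,0,0,-1],
    [0,0,0,0,0,0,-1]
  ],
  "grip_force": 50
}}

```text
t: 4.75
tool_pos: [0.615, 0.1184, 0.0787]
tool_rot: [-0.287, 2.624, 0.076]
contact_force: [-4.0, -3.0, 5.4]
opening: 0.0492
grip_force: 52.2
```

```bash
python3 -c "
from h import *
to(LID[1]-.036*n,RS);print(ctrl.get_obs()['grip_force'])"
```

```text
t 4.75 pos [0.615  0.1184 0.0787] F [-4.01 -3.03  5.45] open 0.0492
shift units [0.22 0.01 0.18]
turn units [ 0.002  0.005 -0.001] shift in target axes [0.22 0.01 0.18]
52.18554496765137
```

{"api": "jog_arm", "payload": {
  "plan": [
    [0,0,-0.3,0,0,0,-1],
    [0,0,-0.5,0,0,0,-1],
    [0,0,-0.7,0,0,0,-1],
    [0,0,-0.7,0,0,0,-1],
    [0,0,-0.5,0,0,0,-1],
    [0,0,-0.3,0,0,0,-1],
    [0,0,0,0,0,0,-1],
    [0,0,0,0,0,0,-1]
  ]
}}

```text
t: 5.55
tool_pos: [0.5855, 0.1124, 0.1283]
tool_rot: [-0.286, 2.628, 0.078]
contact_force: [0.8, -0.0, -4.1]
opening: 0.0494
grip_force: 53.5
```

```bash
cat > w.py <<'E'
from h import *
F=[];M=[]
for _ in range(12):
    ctrl.get_image("top"); o=ctrl.get_obs(); F.append(o["contact_force"]); M.append(o["wrist_torque"])
print("F",np.mean(F,0).round(2),"sd",np.std(F,0).round(2),"M",np.mean(M,0).round(3),"open",o["opening"])
E
python3 w.py; python3 -c "
from h import *
to([.45,.0,.25],RT)"
```

```text
F [-0.06 -0.06 -4.19] sd [0.36 0.55 0.7 ] M [-0.124  0.558 -0.004] open 0.04919719925828347
t 6.15 pos [0.5859 0.1124 0.1288] F [ 0.01 -0.15 -2.66] open 0.0492
shift units [ 3.97 -4.   -9.1 ]
turn units [0.013 0.638 0.033] shift in target axes [ 7.74 -4.24 -6.06]
```

{"api": "jog_arm", "payload": {
  "plan": [
    [-0.24,0,-0.44,0,0,0,-1],
    [-0.48,0,-0.88,0,0,0,-1],
    [-0.48,0,-0.88,0,0,0,-1],
    [-0.48,0,-0.88,0,0,0,-1],
    [-0.48,0,-0.88,0,0,0,-1],
    [-0.24,0,-0.44,0,0,0,-1],
    [0,0,0,0,0.08,0,-1],
    [0,0,0,0,0.16,0,-1]
  ]
}}

```text
t: 6.95
tool_pos: [0.5843, 0.1118, 0.2291]
tool_rot: [-0.306, 2.818, 0.053]
contact_force: [0.0, 0.6, -3.9]
opening: 0.0494
grip_force: 53.2
```

{"api": "jog_arm", "payload": {
  "plan": [
    [0,0,0,0.004,0.16,0.01,-1],
    [0,0,0,0.004,0.16,0.01,-1],
    [0,0,0,0.004,0.08,0.01,-1],
    [0.2,-0.5,0,0,0,0,-1],
    [0.37,-1,0,0,0,0,-1],
    [0.37,-1,0,0,0,0,-1],
    [0.37,-1,0,0,0,0,-1],
    [0.37,-1,0,0,0,0,-1]
  ]
}}

```text
t: 7.75
tool_pos: [0.5694, 0.0159, 0.2293]
tool_rot: [-0.303, 3.127, -0.005]
contact_force: [-0.3, -0.9, -4.5]
opening: 0.0491
grip_force: 53.2
```

{"api": "jog_arm", "payload": {
  "plan": [
    [0.37,-1,0,0,0,0,-1],
    [0.37,-1,0,0,0,0,-1],
    [0.37,-1,0,0,0,0,-1],
    [0.37,-1,0,0,0,0,-1],
    [0.37,-1,0,0,0,0,-1],
    [0.37,-1,0,0,0,0,-1],
    [0.37,-1,0,0,0,0,-1],
    [0.37,-1,0,0,0,0,-1]
  ]
}}

```text
t: 8.55
tool_pos: [0.5418, -0.1524, 0.2299]
tool_rot: [-0.302, 3.127, -0.006]
contact_force: [-0.1, 1.4, -5.0]
opening: 0.0496
grip_force: 53.2
```

```bash
python3 -c "
from h import *
to([.507,-.349,.035],RT)"
```

```text
t 8.55 pos [ 0.5418 -0.1524  0.2299] F [-0.13  1.38 -5.04] open 0.0496
shift units [ 3.59 -9.28  9.78]
turn units [-0.005  0.     0.003] shift in target axes [ 3.57 -9.32  9.74]
```

{"api": "jog_arm", "payload": {
  "plan": [
    [0.4,-1,0,0,0,0,-1],
    [0.4,-1,0,0,0,0,-1],
    [0.4,-1,0,0,0,0,-1],
    [0.4,-1,0,0,0,0,-1],
    [0.4,-1,0,0,0,0,-1],
    [0.4,-1,0,0,0,0,-1],
    [0.4,-1,0,0,0,0,-1],
    [0.4,-1,0,0,0,0,-1]
  ]
}}

```text
t: 9.35
tool_pos: [0.5096, -0.3216, 0.2304]
tool_rot: [-0.302, 3.127, -0.006]
contact_force: [-0.8, -0.4, -4.9]
opening: 0.0492
grip_force: 53.2
```

{"api": "jog_arm", "payload": {
  "plan": [
    [0.4,-1,0.3,0,0,0,-1],
    [0,-0.3,1,0,0,0,-1],
    [0,0,1,0,0,0,-1],
    [0,0,1,0,0,0,-1],
    [0,0,1,0,0,0,-1],
    [0,0,1,0,0,0,-1],
    [0,0,1,0,0,0,-1],
    [0,0,0.5,0,0,0,-1]
  ]
}}

```text
t: 10.15
tool_pos: [0.5058, -0.3472, 0.0923]
tool_rot: [0.302, -3.124, 0.002]
contact_force: [0.2, 0.4, -5.4]
opening: 0.0493
grip_force: 53.2
```

Run:
```python
from h import *
im,d=ctrl.get_image("scene"); cv2.imwrite("pics/s2.png",cv2.resize(im[170:340,120:310],None,fx=3.5,fy=3.5)[:,:,::-1])
to([.507,-.349,.0176],RT)
```

```text
t 10.2 pos [ 0.5054 -0.3467  0.0911] F [-1.24 -0.03 -5.97] open 0.049
shift units [-0.07 -0.13  3.67]
turn units [ 0.001 -0.005  0.003] shift in target axes [-0.06 -0.13  3.67]
```

View pics/s2.png

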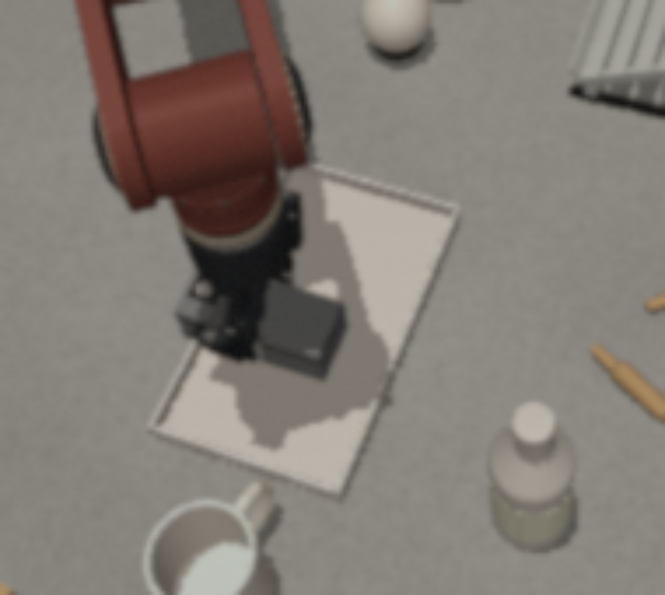

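The box is held level above the far half of the tray, at about (300,330) in the crop, well clear of the mug and bottle.

{"api": "jog_arm", "payload": {
  "plan": [
    [0,-0.1,0.6,0,0,0,-1],
    [0,0,0.7,0,0,0,-1],
    [0,0,0.6,0,0,0,-1],
    [0,0,0.5,0,0,0,-1],
    [0,0,0.4,0,0,0,-1],
    [0,0,0.2,0,0,0,-1],
    [0,0,0.1,0,0,0,-1],
    [0,0,0,0,0,0,-1]
  ]
}}

```text
t: 11.0
tool_pos: [0.508, -0.3501, 0.0325]
tool_rot: [0.303, -3.126, 0.004]
contact_force: [1.4, 0.2, -4.0]
opening: 0.0495
grip_force: 53.3
```

{"api": "jog_arm", "payload": {
  "plan": [
    [0,0,0.1,0,0,0,-1],
    [0,0,0.1,0,0,0,-1],
    [0,0,0.1,0,0,0,-1],
    [0,0,0,0,0,0,-1],
    [0,0,0,0,0,0,-1]
  ]
}}

```text
t: 11.5
tool_pos: [0.5078, -0.35, 0.0264]
tool_rot: [0.303, -3.126, 0.004]
contact_force: [-0.4, -0.1, -4.2]
opening: 0.0491
grip_force: 53.3
```

```bash
python3 -c "
from h import *
to([.507,-.349,.0176],RT)"
```

```text
t 11.5 pos [ 0.5078 -0.35    0.0264] F [-0.39 -0.06 -4.2 ] open 0.0491
shift units [0.03 0.06 0.44]
turn units [-0.003 -0.002  0.004] shift in target axes [0.03 0.06 0.44]
```

{"api": "jog_arm", "payload": {
  "plan": [
    [0,0,0.1,0,0,0,-1],
    [0,0,0.1,0,0,0,-1],
    [0,0,0.05,0,0,0,-1],
    [0,0,0.05,0,0,0,-1],
    [0,0,0,0,0,0,-1],
    [0,0,0,0,0,0,-1]
  ]
}}

```text
t: 12.1
tool_pos: [0.5079, -0.35, 0.0205]
tool_rot: [0.303, -3.126, 0.004]
contact_force: [0.1, 0.1, -4.5]
opening: 0.0491
grip_force: 53.3
```

{"api": "jog_arm", "payload": {
  "plan": [
    [0,0,0.05,0,0,0,-1],
    [0,0,0,0,0,0,-1],
    [0,0,0.05,0,0,0,-1],
    [0,0,0,0,0,0,-1],
    [0,0,0,0,0,0,-1]
  ]
}}

```text
t: 12.6
tool_pos: [0.5078, -0.35, 0.0184]
tool_rot: [0.303, -3.126, 0.004]
contact_force: [0.2, 0.1, -4.8]
opening: 0.0493
grip_force: 53.3
```

{"api": "jog_arm", "payload": {
  "plan": [
    [0,0,0.05,0,0,0,-1],
    [0,0,0,0,0,0,-1],
    [0,0,0.05,0,0,0,-1],
    [0,0,0,0,0,0,-1],
    [0,0,0,0,0,0,-1]
  ]
}}

```text
t: 13.1
tool_pos: [0.508, -0.3502, 0.0181]
tool_rot: [0.303, -3.125, 0.004]
contact_force: [-5.2, 2.6, 6.7]
opening: 0.0497
grip_force: 54.7
```

```bash
python3 -c "
from h import *
to([.507,-.349,.0176],RT)"
```

```text
t 13.1 pos [ 0.508  -0.3502  0.0181] F [-5.16  2.65  6.74] open 0.0497
shift units [0.04 0.07 0.02]
turn units [-0.003 -0.002  0.004] shift in target axes [0.04 0.07 0.02]
```

{"api": "jog_arm", "payload": {
  "plan": [
    [0,0,-0.04,0,0,0,-1],
    [0,0,0,0,0,0,-1],
    [0,0,0,0,0,0,0.6],
    [0,0,0,0,0,0,0.6],
    [0,0,0,0,0,0,0.6],
    [0,0,0,0,0,0,0.6],
    [0,0,0,0,0,0,0.6],
    [0,0,0,0,0,0,0.6]
  ]
}}

```text
t: 13.9
tool_pos: [0.5079, -0.3501, 0.0172]
tool_rot: [0.303, -3.126, 0.004]
contact_force: [0.1, 0.1, -0.3]
opening: 0.0682
grip_force: 0.0
```

{"api": "jog_arm", "payload": {
  "plan": [
    [0,0,-0.3,0,0,0,0.6],
    [0,0,-0.7,0,0,0,0.6],
    [0,0,-1,0,0,0,0.6],
    [0,0,-1,0,0,0,0.8],
    [0,0,-1,0,0,0,1],
    [0,0,-1,0,0,0,1],
    [0,0,-1,0,0,0,1],
    [0,0,-1,0,0,0,1]
  ]
}}

```text
t: 14.7
tool_pos: [0.5083, -0.3498, 0.1598]
tool_rot: [0.303, -3.127, 0.006]
contact_force: [0.8, -0.1, -0.3]
opening: 0.0854
grip_force: 0.0
```

Run:
```python
from h import *
im,d=ctrl.get_image("scene"); cv2.imwrite("pics/s3.png",im[:,:,::-1])
p=LID[2]-.031*n+.0025*up; print(p,p+.1*n)
to(p+.1*n,RS)
```

```text
[0.58825246 0.22048886 0.0779935 ] [0.54144462 0.21011997 0.16575176]
t 14.75 pos [ 0.51   -0.3513  0.1642] F [1.   0.01 3.16] open 0.0856
shift units [-6.93 27.24 -0.31]
turn units [-0.019 -0.632 -0.028] shift in target axes [-6.71 27.06  3.58]
```

View pics/s3.png

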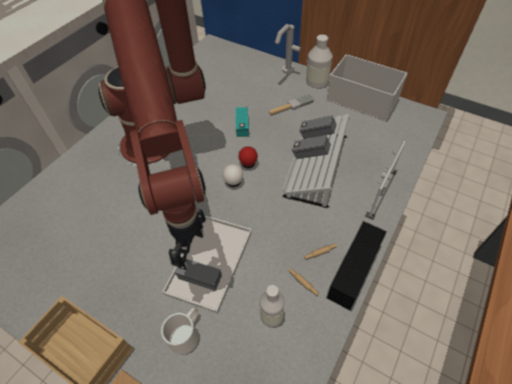

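Box_1 lies flat in the far half of the tray at about (200,277), and the other two boxes are undisturbed. Now box_2.

{"api": "jog_arm", "payload": {
  "plan": [
    [0,0.5,-1,0,0,0,1],
    [-0.25,1,-1,0,0,0,1],
    [-0.25,1,-1,0,0,0,1],
    [-0.25,1,0,0,0,0,1],
    [-0.25,1,0,0,0,0,1],
    [-0.25,1,0,0,0,0,1],
    [-0.25,1,0,0,0,0,1],
    [-0.25,1,0,0,0,0,1]
  ]
}}

```text
t: 15.55
tool_pos: [0.5132, -0.194, 0.2156]
tool_rot: [0.303, -3.125, 0.003]
contact_force: [-0.2, 0.1, -0.3]
opening: 0.0853
grip_force: 0.0
```

{"api": "jog_arm", "payload": {
  "plan": [
    [-0.25,1,0,0,0,0,1],
    [-0.25,1,0,0,0,0,1],
    [-0.25,1,0,0,0,0,1],
    [-0.25,1,0,0,0,0,1],
    [-0.25,1,0,0,0,0,1],
    [-0.25,1,0,0,0,0,1],
    [-0.25,1,0,0,0,0,1],
    [-0.25,1,0,0,0,0,1]
  ]
}}

```text
t: 16.35
tool_pos: [0.5216, -0.0295, 0.2152]
tool_rot: [0.303, -3.124, 0.004]
contact_force: [-0.1, 1.0, 0.0]
opening: 0.0855
grip_force: 0.0
```

{"api": "jog_arm", "payload": {
  "plan": [
    [-0.25,1,0,0,0,0,1],
    [-0.25,1,0,0,0,0,1],
    [-0.25,1,0,0,0,0,1],
    [-0.25,1,0,0,0,0,1],
    [-0.25,1,0,0,0,0,1],
    [-0.25,1,0,0,0,0,1],
    [-0.25,1,0,0,0,0,1],
    [-0.25,1,0,0,0,0,1]
  ]
}}

```text
t: 17.15
tool_pos: [0.53, 0.135, 0.2147]
tool_rot: [0.303, -3.124, 0.004]
contact_force: [-0.3, -0.2, 0.4]
opening: 0.0853
grip_force: 0.0
```

{"api": "jog_arm", "payload": {
  "plan": [
    [-0.25,1,0,0,0,0,1],
    [-0.25,1,0,0,0,0,1],
    [-0.25,1,0,0,0,0,1],
    [0,0,0,-0.005,-0.158,-0.007,1],
    [0,0,0,-0.005,-0.158,-0.007,1],
    [0,0,0,-0.005,-0.158,-0.007,1],
    [0,0,0,-0.005,-0.158,-0.007,1],
    [0,0,0,0,0,0,1]
  ]
}}

```text
t: 17.95
tool_pos: [0.5296, 0.1952, 0.2106]
tool_rot: [-0.287, 2.64, 0.082]
contact_force: [-1.0, -1.0, -1.3]
opening: 0.0855
grip_force: 0.0
```

```bash
python3 -c "
from h import *
p=LID[2]-.031*n+.0025*up
to(p+.1*n,RS)"
```

```text
t 17.95 pos [0.5296 0.1952 0.2106] F [-1.   -1.02 -1.3 ] open 0.0855
shift units [0.4  0.58 2.33]
turn units [ 0.009 -0.015 -0.004] shift in target axes [0.43 0.6  2.32]
```

{"api": "jog_arm", "payload": {
  "plan": [
    [0.2,0.3,0.8,0.009,-0.01,0,1],
    [0.2,0.3,0.8,0,0,0,1],
    [0,0,0.7,0,0,0,1],
    [0,0,0,0,0,0,1],
    [0,0,0,0,0,0,1]
  ]
}}

```text
t: 18.45
tool_pos: [0.5465, 0.2108, 0.1717]
tool_rot: [-0.282, 2.627, 0.074]
contact_force: [0.6, -0.4, -0.4]
opening: 0.0855
grip_force: 0.0
```

```bash
python3 -c "
from h import *
p=LID[2]-.031*n+.0025*up
to(p,RS)"
```

```text
t 18.45 pos [0.5465 0.2108 0.1717] F [ 0.63 -0.4  -0.35] open 0.0855
shift units [0.37 0.02 5.14]
turn units [-0.001  0.002 -0.005] shift in target axes [0.37 0.02 5.14]
```

{"api": "jog_arm", "payload": {
  "plan": [
    [0.3,0,1,0,0,0,1],
    [0,0,1,0,0,0,1],
    [0,0,1,0,0,0,1],
    [0,0,1,0,0,0,1],
    [0,0,0.7,0,0,0,1],
    [0,0,0.4,0,0,0,1],
    [0,0,0,0,0,0,1]
  ]
}}

```text
t: 19.15
tool_pos: [0.5892, 0.2201, 0.079]
tool_rot: [-0.282, 2.627, 0.074]
contact_force: [-1.5, -0.3, 0.2]
opening: 0.0851
grip_force: 0.0
```

{"api": "jog_arm", "payload": {
  "plan": [
    [0,0,0,0,0,0,-1],
    [0,0,0,0,0,0,-1],
    [0,0,0,0,0,0,-1],
    [0,0,0,0,0,0,-1],
    [0,0,0,0,0,0,-1],
    [0,0,0,0,0,0,-1],
    [0,0,0,0,0,0,-1],
    [0,0,0,0,0,0,-1]
  ]
}}

```text
t: 19.95
tool_pos: [0.5895, 0.22, 0.0811]
tool_rot: [-0.283, 2.624, 0.073]
contact_force: [-4.8, -3.4, 5.3]
opening: 0.0495
grip_force: 51.9
```

```bash
python3 -c "
from h import *
p=LID[2]-.031*n+.0025*up
to(p,RS)"
```

```text
t 19.95 pos [0.5895 0.22   0.0811] F [-4.78 -3.35  5.3 ] open 0.0495
shift units [0.12 0.04 0.11]
turn units [-0.002  0.006 -0.003] shift in target axes [0.12 0.04 0.11]
```

{"api": "jog_arm", "payload": {
  "plan": [
    [0,0,-0.3,0,0,0,-1],
    [0,0,-0.5,0,0,0,-1],
    [0,0,-0.7,0,0,0,-1],
    [0,0,-0.7,0,0,0,-1],
    [0,0,-0.5,0,0,0,-1],
    [0,0,-0.3,0,0,0,-1],
    [0,0,0,0,0,0,-1],
    [0,0,0,0,0,0,-1]
  ]
}}

```text
t: 20.75
tool_pos: [0.5603, 0.2138, 0.1313]
tool_rot: [-0.282, 2.627, 0.074]
contact_force: [0.2, 0.4, -5.1]
opening: 0.0494
grip_force: 53.8
```

```bash
python3 w.py; python3 -c "
from h import *
to([.485,-.231,.2],RT)"
```

```text
F [ 0.03 -0.03 -3.96] sd [0.54 0.46 0.55] M [-0.133  0.528 -0.01 ] open 0.04926358621309828
t 21.35 pos [0.5607 0.2139 0.1318] F [ 0.47 -0.05 -4.67] open 0.0493
shift units [  5.74 -20.93  -7.07]
turn units [0.009 0.64  0.03 ] shift in target axes [  7.92 -21.13  -3.41]
```

Box_2 weighs about 4 N, so it is full too. Box_3 must be the empty one and stays where it is.

{"api": "jog_arm", "payload": {
  "plan": [
    [-0.24,0,-0.44,0,0,0,-1],
    [-0.48,0,-0.88,0,0,0,-1],
    [-0.48,0,-0.88,0,0,0,-1],
    [-0.48,0,-0.88,0,0,0,-1],
    [-0.48,0,-0.88,0,0,0,-1],
    [-0.24,0,-0.44,0,0,0,-1],
    [0,0,0,0,0.08,0,-1],
    [0,0,0,0,0.16,0,-1]
  ]
}}

```text
t: 22.15
tool_pos: [0.5588, 0.2136, 0.2321]
tool_rot: [-0.304, 2.817, 0.049]
contact_force: [0.2, 0.6, -5.0]
opening: 0.0491
grip_force: 53.5
```

{"api": "jog_arm", "payload": {
  "plan": [
    [0,0,0,0.004,0.16,0.01,-1],
    [0,0,0,0.004,0.16,0.01,-1],
    [0,0,0,0.004,0.08,0.01,-1],
    [0.2,-0.5,0,0,0,0,-1],
    [0.37,-1,0,0,0,0,-1],
    [0.37,-1,0,0,0,0,-1],
    [0.37,-1,0,0,0,0,-1],
    [0.37,-1,0,0,0,0,-1]
  ]
}}

```text
t: 22.95
tool_pos: [0.5437, 0.1177, 0.2325]
tool_rot: [-0.298, 3.125, -0.009]
contact_force: [-0.7, -0.1, -3.6]
opening: 0.0491
grip_force: 53.6
```

{"api": "jog_arm", "payload": {
  "plan": [
    [0.37,-1,0,0,0,0,-1],
    [0.37,-1,0,0,0,0,-1],
    [0.37,-1,0,0,0,0,-1],
    [0.37,-1,0,0,0,0,-1],
    [0.37,-1,0,0,0,0,-1],
    [0.37,-1,0,0,0,0,-1],
    [0.37,-1,0,0,0,0,-1],
    [0.37,-1,0,0,0,0,-1]
  ]
}}

```text
t: 23.75
tool_pos: [0.5156, -0.0505, 0.2333]
tool_rot: [-0.298, 3.125, -0.01]
contact_force: [0.0, -0.0, -4.7]
opening: 0.0493
grip_force: 53.6
```

{"api": "jog_arm", "payload": {
  "plan": [
    [0.37,-1,0,0,0,0,-1],
    [0.37,-1,0,0,0,0,-1],
    [0.37,-1,0,0,0,0,-1],
    [0.37,-1,0,0,0,0,-1],
    [0.37,-1,0,0,0,0,-1],
    [0.37,-1,0,0,0,0,-1],
    [0.37,-1,0,0,0,0,-1],
    [0,0,0,0,0,0,-1]
  ]
}}

```text
t: 24.55
tool_pos: [0.4909, -0.1988, 0.2341]
tool_rot: [-0.293, 3.126, -0.012]
contact_force: [1.1, -0.1, -3.0]
opening: 0.0493
grip_force: 53.8
```

```bash
python3 -c "
from h import *
to([.485,-.231,.035],RT)"
```

```text
t 24.55 pos [ 0.4909 -0.1988  0.2341] F [ 1.1  -0.1  -3.03] open 0.0493
shift units [ 0.6  -1.45  9.97]
turn units [-0.01   0.001 -0.004] shift in target axes [ 0.6  -1.52  9.96]
```

{"api": "jog_arm", "payload": {
  "plan": [
    [0.3,-0.75,0.5,-0.01,0,0,-1],
    [0.3,-0.75,1,0,0,0,-1],
    [0,0,1,0,0,0,-1],
    [0,0,1,0,0,0,-1],
    [0,0,1,0,0,0,-1],
    [0,0,1,0,0,0,-1],
    [0,0,1,0,0,0,-1],
    [0,0,1,0,0,0,-1]
  ]
}}

```text
t: 25.35
tool_pos: [0.4857, -0.2274, 0.0836]
tool_rot: [-0.299, 3.126, 0.003]
contact_force: [-0.6, 0.6, -3.5]
opening: 0.049
grip_force: 53.9
```

{"api": "jog_arm", "payload": {
  "plan": [
    [0,0,0.8,0,0,0,-1],
    [0,0,0.7,0,0,0,-1],
    [0,0,0.5,0,0,0,-1],
    [0,0,0.3,0,0,0,-1],
    [0,0,0.1,0,0,0,-1],
    [0,0,0,0,0,0,-1],
    [0,0,0,0,0,0,-1]
  ]
}}

```text
t: 26.05
tool_pos: [0.4865, -0.2282, 0.037]
tool_rot: [-0.298, 3.126, 0.003]
contact_force: [0.7, -0.6, -3.8]
opening: 0.0494
grip_force: 53.9
```

```bash
python3 -c "
from h import *
to([.485,-.231,.021],RT)"
```

```text
t 26.05 pos [ 0.4865 -0.2282  0.037 ] F [ 0.75 -0.57 -3.84] open 0.0494
shift units [ 0.1  -0.12  0.8 ]
turn units [0.002 0.002 0.   ] shift in target axes [ 0.1  -0.12  0.8 ]
```

{"api": "jog_arm", "payload": {
  "plan": [
    [0,0,0.2,0,0,0,-1],
    [0,0,0.2,0,0,0,-1],
    [0,0,0.1,0,0,0,-1],
    [0,0,0.05,0,0,0,-1],
    [0,0,0.05,0,0,0,-1],
    [0,0,0,0,0,0,-1],
    [0,0,0,0,0,0,-1]
  ]
}}

```text
t: 26.75
tool_pos: [0.4859, -0.2278, 0.0242]
tool_rot: [0.298, -3.127, -0.004]
contact_force: [0.3, -1.0, -4.9]
opening: 0.0495
grip_force: 54.0
```

{"api": "jog_arm", "payload": {
  "plan": [
    [0,0,0.05,0,0,0,-1],
    [0,0,0,0,0,0,-1],
    [0,0,0.05,0,0,0,-1],
    [0,0,0,0,0,0,-1],
    [0,0,0,0,0,0,-1]
  ]
}}

```text
t: 27.25
tool_pos: [0.4858, -0.2277, 0.0221]
tool_rot: [0.298, -3.127, -0.005]
contact_force: [0.6, 0.5, -5.0]
opening: 0.0494
grip_force: 54.0
```

{"api": "jog_arm", "payload": {
  "plan": [
    [0,0,0.05,0,0,0,-1],
    [0,0,0,0,0,0,-1],
    [0,0,0,0,0,0,-1]
  ]
}}

```text
t: 27.55
tool_pos: [0.486, -0.2279, 0.0214]
tool_rot: [0.298, -3.127, -0.004]
contact_force: [-1.7, -0.1, -2.0]
opening: 0.0493
grip_force: 54.1
```

{"api": "jog_arm", "payload": {
  "plan": [
    [0,0,0.03,0,0,0,-1],
    [0,0,0,0,0,0,-1],
    [0,0,0,0,0,0,-1]
  ]
}}

```text
t: 27.85
tool_pos: [0.4859, -0.2279, 0.0213]
tool_rot: [0.298, -3.127, -0.004]
contact_force: [-5.2, 2.1, 5.6]
opening: 0.0492
grip_force: 54.9
```

Contact is made. I'll release and rise.

{"api": "jog_arm", "payload": {
  "plan": [
    [0,0,-0.03,0,0,0,-1],
    [0,0,0,0,0,0,-1],
    [0,0,0,0,0,0,0.6],
    [0,0,0,0,0,0,0.6],
    [0,0,0,0,0,0,0.6],
    [0,0,0,0,0,0,0.6],
    [0,0,0,0,0,0,0.6],
    [0,0,0,0,0,0,0.6]
  ]
}}

```text
t: 28.65
tool_pos: [0.486, -0.2278, 0.0212]
tool_rot: [0.298, -3.127, -0.004]
contact_force: [0.5, -0.5, 0.8]
opening: 0.0686
grip_force: 0.0
```

{"api": "jog_arm", "payload": {
  "plan": [
    [0,0,-0.3,0,0,0,0.6],
    [0,0,-0.7,0,0,0,0.6],
    [0,0,-1,0,0,0,0.6],
    [0,0,-1,0,0,0,0.6],
    [0,0,-1,0,0,0,0.6],
    [0,0,-1,0,0,0,0.6],
    [0,0,-1,0,0,0,0.6],
    [0,0,-1,0,0,0,0.6]
  ]
}}

```text
t: 29.45
tool_pos: [0.4862, -0.2283, 0.1635]
tool_rot: [-0.298, 3.126, 0.003]
contact_force: [0.8, -0.5, 0.7]
opening: 0.0683
grip_force: 0.0
```

{"api": "jog_arm", "payload": {
  "plan": [
    [1,0.8,-1,0,0,0,0.6],
    [1,0.8,-1,0,0,0,0.6],
    [0,1,-1,0,0,0,0.6],
    [0,1,0,0,0,0,0.6],
    [0,1,0,0,0,0,0.6],
    [0,1,0,0,0,0,0.6],
    [0,0.5,0,0,0,0,0.6],
    [0,0,0,0,0,0,0.6]
  ]
}}

```text
t: 30.25
tool_pos: [0.4237, -0.1154, 0.2224]
tool_rot: [-0.301, 3.126, 0.003]
contact_force: [0.5, 0.2, 0.2]
opening: 0.0681
grip_force: 0.0
```

Run:
```python
from h import *
im,d=ctrl.get_image("scene"); cv2.imwrite("pics/s4.png",im[:,:,::-1]); P=cloud("scene",d)
m=(im.astype(int).max(2)<110)&(P[...,2]>.04)&(P[...,2]<.062)&(P[...,0]>.4)&(P[...,0]<.6)&(P[...,1]<-.15)&(P[...,1]>-.45)
n_,l,s,c=cv2.connectedComponentsWithStats(m.astype(np.uint8))
for i in range(1,n_):
    if s[i,4]>60: p=P[l==i]; print(s[i,4],p.mean(0).round(3),np.percentile(p[:,2],[5,50,95]).round(4))
o=ctrl.get_obs();print(o["t"],o["tool_pos"])
```

```text
224 [ 0.477 -0.24   0.049] [0.0415 0.0507 0.0545]
74 [ 0.463 -0.359  0.052] [0.0495 0.0522 0.0551]
108 [ 0.523 -0.366  0.048] [0.0409 0.0482 0.0528]
30.3 [ 0.42380607 -0.11607047  0.22222801]
```

View pics/s4.png

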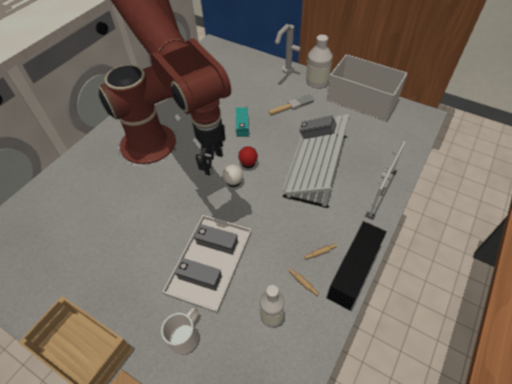

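Both boxes lie flat in the tray, lids up, at (216,238) and (199,273). Box_3 is still on the shelf at (318,126), and nothing else has moved.

```bash
python3 -c "
from station import ctrl
print(ctrl.finish_job())"
```

```text
the job is handed in; nothing more can be done
None
```

Job handed in: box_1 (about 0.43 kg) and box_2 (about 0.40 kg) weighed full and lie flat, lids up, in the tray; box_3, empty by elimination and not weighed, was never touched and still lies on the shelf.

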